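# Latch the lamp case

### The job

The small equipment case on the bench lies on its back with its lid ajar. Bring the wire loop of its latch past the nose of the keeper on the lid and down behind it, then swing the lever back over centre and press it flat, finishing with a firm push of about 20 N (never over 30 N on the lever), so that the lid is drawn shut and stays shut. Feel your way without jamming the loop or leaning on the keeper, leave the things lying around where they are, and take the hand away.

Things in the scene. Friction and masses are not known exactly. Their poses are not given: they have to be found in the camera images.
- case: Grey equipment case lying on its back, fixed, 300 mm wide (y), 130 mm high. Latch on its upward face at y = 0. Origin at bench height straight below the lever's pivot; z up, x from the latch to the lid (away from the robot, yawed up to 0.5 rad). The top reaches from x = -125 to 48 mm, the lid from 52 to 130 mm. Under the lever lie a base plate and a small rubber rest.
- lever_pivot (a point): Pivot of the latch lever, 24 mm above the case's top at y = 0; axes as the case's. Lever and loop move only in the case's x-z plane.
- lever (a joint): Lever angle, rad: -0.25 = forward stop (leaning to the keeper), 0 = handle upright, 1.571 = level, pointing to the case's -x. Flat = on its rest: a rubber stop screw-set, differently each time, between 1.54 and 1.69: feel for it. Friction (0.03 N m) holds it. Once hooked, the gasket resists from about 0.5 on, up to about 8 N at the handle's end; dead centre is at about 1.50, past it the loop pulls it to the rest.
- handle: The lever's steel handle, a plate 6 mm thick, 24 mm wide (y), reaching 66 mm from the pivot. Origin at the pivot; z along the handle to its free end; x normal to it (towards the keeper when upright, up when flat).
- handle_end (a point): Middle of the handle's face that looks to the keeper (up when flat), 58 mm from the pivot and 3 mm off the mid-plane: where to push and press.
- loop: Steel wire loop hinged on the lever by a pin 16 mm from the pivot (along the handle). Arms 34 mm apart, 5 mm thick; a 6 mm crossbar 103 mm from the pin. Swings freely and falls by its weight; starts lying on top of the keeper. Origin on the pin, x along the arms to the crossbar, y along the crossbar.
- loop_bar (a point): Middle of the loop's crossbar. The bar ends in two round knobs 12 mm across, 50 mm over their outer faces: pinch these with fingers closing along the case's y (the loop can turn between the fingers). Pulled towards the lid, the loop draws the lever to its forward stop and comes up taut with the bar only 4 to 6 mm past where it clears the nose.
- keeper: Steel hook on the lid, 18 mm wide. Origin on the lid's top at the bearing face; x away from the latch, z up. Post: x -10 to 0, 30 mm high. Nose: z 24 to 30 mm, overhangs to x = 6.5 mm. Foot below: z 0 to 12, to x = 26 mm. Hooked, the crossbar's middle is at x about 3 mm, z 15 to 21 mm; to pass the nose it must be at x over 9.5 mm.
- lid (a joint): Lid angle, rad: 0.04 = ajar as at the start, held open by its gasket, top edge about 5 mm out; 0 = shut. It turns about its lower edge on the bench at case x = 52 mm. Shutting takes about 50 N at the keeper: the latch's work.
- clamp_knob: Loose black clamp knob, 32 mm wide, 26 mm high, standing on the case near its left edge; leave alone. Origin: middle of its underside.
- tape: Loose roll of tape lying flat, 90 mm across, 24 mm high, left of the case; leave alone. Origin: middle of its underside.
- carton: Small cardboard carton 90 x 70 x 60 mm, right of the case; leave alone. Origin: middle of its underside.
- screwdriver: Loose screwdriver lying right of the case; leave alone. Origin at its middle.

How it is judged:
By the outcome, as a careful person would: the job done as asked, in the order asked, and still so for the second after the job is handed in, with the robot touching nothing.
It also fails if it takes over 54 s, if anything falls off the work surface, if the arm or the gripper's body presses on something with over 40 N, if the wrist force passes 120 N, or if a joint passes its speed limit or range.

### The arm

A 6-joint arm with a two-finger parallel gripper is mounted at the origin on the work surface. World frame = base frame: x ahead of the robot, y to its left, z up, the work surface at z = 0. Lengths are in mm, angles in degrees, forces in N, time in s.
With the tool pointing down it reaches from about 325 to 925 mm from the base axis. Payload 3.1 kg.
Tool frame: the origin (TCP) lies at the very end of the fingers, on their centre line; the grasp point (between the pads) lies grasp_offset behind it (grasp_offset is the distance from the TCP to the grasp point, in mm); z points along the fingers, x is the direction in which the jaws open and shut, and the axes are right-handed (so a half turn about z gives the same grasp; the last joint's range is limited). The gripper opens to 85 mm and grips with 20 to 120 N. Pads are 22 mm wide; open, the fingers measure 114 mm over their backs; the gripper's body (76 mm by 85 mm) begins 54 mm behind the grasp point. The pads swing forward as they close: fully open they stand 13 mm farther back than shut.
Start: joints at [-73.235, 12.427, 92.441, -0, 75.132, -6.429], TCP at [246.168, -574.491, 231.3] pointing down, gripper open.
Joint ranges: [-157.48, 157.48], [-44.54, 120.13], [17.64, 146.25], [-64.5, 244.5], [7.68, 150.69], [-147.95, 147.95]. Speed limits (degrees/s): [159.86, 159.86, 180, 180, 180, 180].

### API

Orientations are given as [roll, pitch, yaw] about the fixed x, y, z axes, in that order (R = Rz(yaw) Ry(pitch) Rx(roll)).
In Python, from station import * gives the robot as it stands. Calls block until the motion is done:
- goto(position, orientation): joint-space move of the TCP to a pose.
- move_l(position, attitude=None, speed=150): straight line of the TCP; attitude=None keeps the orientation; speed is the mean speed in mm/s.
- move_j(angles): joint-space move.
- grip(opening, squeeze=None): finger opening in mm; squeeze is the grip in N (None keeps the last); returns when the fingers have stopped.
- wait(seconds).
- solve_ik(position, orientation): joint angles nearest the present ones, or None.
- get_obs(): the state.
- get_image(name): name is "scene" or "top" or "wrist"; returns the picture (400x640x3 uint8, red, green, blue); there is no depth.
- get_calibration(name): a dict with "fx", "fy", "cx", "cy" (pixels), "D" ([k1, k2, p1, p2, k3] as OpenCV has them; the pictures are not rectified), "R" (3x3) and "t" (3): a world point X has camera coordinates R X + t; the wrist camera has in their place "mount" (4x4, takes a point from camera to tool coordinates, whose origin is the TCP and whose axes are the tool frame's). Camera axes: x right, y down, z forward; pixel columns grow to the right and rows downward; lengths in mm; the calibration is good to about 2 mm. A picture is of the moment at which its call begins: read the wrist's pose just before it. get_calibration takes no time and is no camera call.
A pose or a line that the arm cannot do raises Unreachable and nothing moves.
- sign_off(): hands the job in, once; it reports no verdict.
Trained networks look in the newest picture that a camera, given by its name, has taken for a name from the list of things; names that differ only in an ending like _2 or _b are one class to them, and where a whole thing is asked for, a point or a joint stands for the part that bears it (a point fixed in the world has none). Each returns a list of dicts, best first, with "score" (0 to 1); they miss things now and then, are a little off and sometimes report something else, mostly with a low value. They report only what shows in the picture. A call takes as long as a camera call.
- spot_in(name, camera): "extent" ([centre column, centre row, width, height] in pixels, round what is visible of it).
- regions_of(name, camera): "region" (400x640 bool, what is visible of it) and "extent" ([centre column, centre row, width, height] in pixels, round what is visible of it).
The state is a dict: "t": time; "joint_pos": joint angles; "qvel": joint speeds; "effort": joint torques, N m; "tcp_pos": TCP position; "ee_rot": TCP orientation; "wrist_force": force on the tool from outside, world axes, zero at the start; "moment": the same for the moment, N m; "grip_width": finger opening in mm.
Only numpy, scipy, OpenCV 4.12 (cv2) and the standard library are available. Lean on these libraries where they do the work, as an engineer would, in place of code of your own. Each camera call takes 0.05 s, during which the arm holds its last target.

## Working session

There is one attempt and no reset: what is moved stays moved. The work goes in short steps, each a Python script; the robot and the scene stay as the last script left them, time stands still between calls to the robot, and variables do not carry over. Pictures are saved under pics/ and viewed, and the job is handed in when it is done.

```bash
ls; mkdir -p pics; python3 - <<'E'
from station import *
import cv2
print(get_obs())
for c in ["scene","top","wrist"]:
    im=get_image(c); cv2.imwrite(f"pics/a_{c}.png",im[:,:,::-1]); print(c,get_calibration(c))
    for n in ["case","lever","loop","keeper","loop_bar","handle_end","lever_pivot","clamp_knob","tape","carton","screwdriver"]:
        r=spot_in(n,c)
        print(n,[(round(q["score"],2),[round(v) for v in q["extent"]]) for q in r[:2]])
print(get_obs()["t"])
E
```

```text
pics
{'t': 0.0, 'joint_pos': array([-7.32353429e+01,  1.24780715e+01,  9.25306284e+01, -1.15743973e-03,
        7.51299035e+01, -6.42848052e+00]), 'qvel': array([ 0.09634605, -0.00358985, -0.00725973,  0.07252457,  0.0100257 ,
       -0.03146865]), 'effort': array([ 4.67417649e-04, -3.96838617e+01, -3.03850722e+01, -1.56210913e-04,
        9.66108812e-03, -1.51522016e-05]), 'tcp_pos': array([ 245.92185778, -573.68892962,  229.93443445]), 'ee_rot': array([-1.79985592e+02,  1.37857105e-01, -6.68065466e+01]), 'wrist_force': array([-0.36448776,  0.12557927, -0.08557399]), 'moment': array([0.00757166, 0.01293769, 0.02783892]), 'grip_width': 85.72790201199426}
scene {'fx': 407.07824828395906, 'fy': 407.07824828395906, 'cx': 312.7556029254502, 'cy': 200.2092890972534, 'D': array([-0.00711083,  0.        ,  0.        ,  0.        ,  0.        ]), 'R': array([[ 0.10957129,  0.99384705, -0.01619201],
       [ 0.79879499, -0.09773813, -0.59361083],
       [-0.59154095,  0.05210861, -0.80458933]]), 't': array([ -56.98934307, -284.28315989, 1571.70658905])}
case [(0.74, [308, 226, 130, 115])]
lev
[... 1341 characters left out ...]
 41])]
wrist {'fx': 323.15730962095273, 'fy': 323.15730962095273, 'cx': 314.07456445025645, 'cy': 202.24550451015304, 'D': array([-0.01811352,  0.        ,  0.        ,  0.        ,  0.        ]), 'mount': array([[ 9.99998851e-01,  1.57644178e-04,  1.50785448e-03,
         1.29584962e-01],
       [-6.41200725e-04,  9.45225334e-01,  3.26417917e-01,
        -8.37824589e+01],
       [-1.37380437e-03, -3.26418509e-01,  9.45224349e-01,
        -1.42098399e+02],
       [ 0.00000000e+00,  0.00000000e+00,  0.00000000e+00,
         1.00000000e+00]])}
case []
lever []
loop []
keeper []
loop_bar []
handle_end []
lever_pivot []
clamp_knob []
tape []
carton []
screwdriver [(0.98, [198, 74, 78, 146])]
1.8
```

```bash
python3 - <<'E'
import cv2
a=cv2.imread("pics/a_scene.png")[150:310,220:400]; cv2.imwrite("pics/b_scene.png",cv2.resize(a,None,fx=3.7,fy=3.7,interpolation=cv2.INTER_CUBIC))
a=cv2.imread("pics/a_top.png")[120:260,240:400]; cv2.imwrite("pics/b_top.png",cv2.resize(a,None,fx=4,fy=4,interpolation=cv2.INTER_CUBIC))
E
```

```text
(no output)
```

View pics/a_top.png

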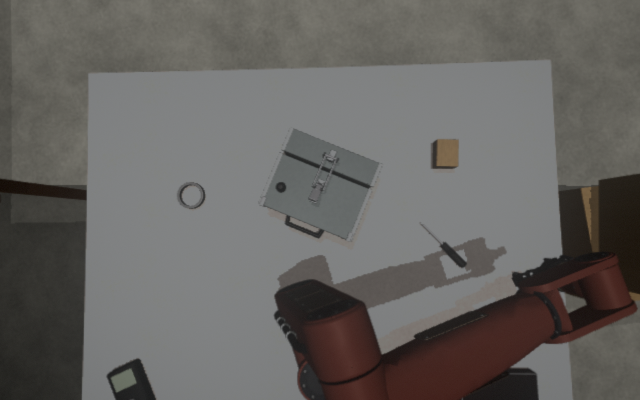

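View pics/a_scene.png

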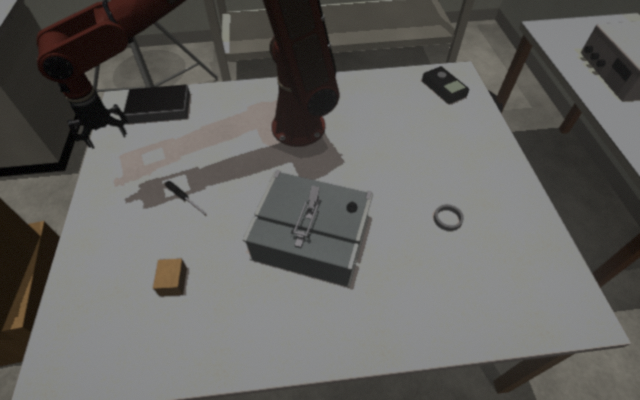

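```bash
sleep 0
```

```text
(no output)
```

View pics/b_scene.png

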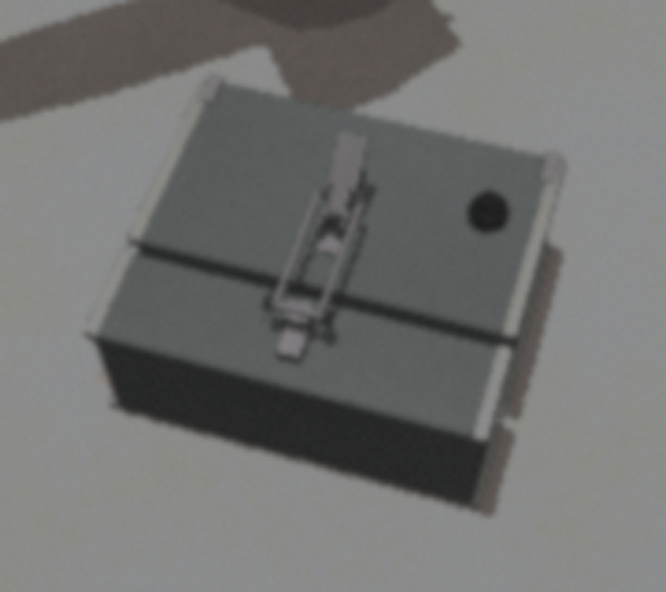

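View pics/b_top.png

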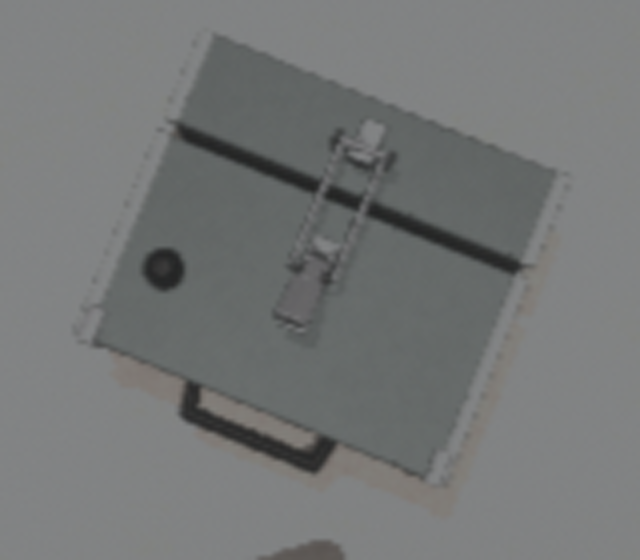

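```bash
cat > h.py <<'E'
import numpy as np, cv2
from scipy.optimize import least_squares
from station import *
def proj(c,P,obs=None,cal=None):
    k=cal or get_calibration(c); P=np.atleast_2d(P).astype(float)
    K=np.array([[k["fx"],0,k["cx"]],[0,k["fy"],k["cy"]],[0,0,1.]])
    if "mount" in k:
        T=np.eye(4); T[:3,:3]=rot(obs["ee_rot"]); T[:3,3]=obs["tcp_pos"]
        M=np.linalg.inv(T@k["mount"]); R,t=M[:3,:3],M[:3,3]
    else: R,t=np.array(k["R"]),np.array(k["t"])
    return cv2.projectPoints(P,cv2.Rodrigues(R)[0],t,K,np.array(k["D"]))[0][:,0]
def rot(rpy):
    from scipy.spatial.transform import Rotation as Ro
    return Ro.from_euler("xyz",rpy,degrees=True).as_matrix()
def rpy(R):
    from scipy.spatial.transform import Rotation as Ro
    return Ro.from_matrix(R).as_euler("xyz",degrees=True)
def c2w(p,P):
    P=np.atleast_2d(P).astype(float); c,s=np.cos(p[2]),np.sin(p[2])
    return P@np.array([[c,-s,0],[s,c,0],[0,0,1]]).T+[p[0],p[1],0]
E
python3 - <<'E'
from h import *
T=[[213,37],[566,175],[80,335],[440,480],[176,128],[522,268]]; T=np.array(T)/4+[240,120]
S=[[90,335],[485,437],[208,80],[560,158],[138,245],[515,340]]; S=np.array(S)/3.7+[220,150]
PT=[[135,150,130],[135,-150,130],[-125,150,130],[-125,-150,130],[50,150,130],[50,-150,130]]
PS=[[135,-150,130],[135,150,130],[-125,-150,130],[-125,150,130],[50,-150,130],[50,150,130]]
ct,cs=get_calibration("top"),get_calibration("scene")
def f(p): return np.r_[(proj("top",c2w(p,PT),cal=ct)-T).ravel(),(proj("scene",c2w(p,PS),cal=cs)-S).ravel()]
r=least_squares(f,[500,0,-.3],loss="soft_l1",x_scale=[10,10,.1]); print(r.x); print(f(r.x).reshape(-1,2).round(1))
p=r.x; np.save("p0.npy",p)
o=get_obs()
# view pose
ax=c2w(p,[[0,0,0]])[0]
print(c2w(p,[[0,0,154],[70,0,160]]))
E
```

```text
[ 5.01658555e+02 -1.99507484e+00 -4.05000952e-01]
[[-1.8 -2.6]
 [-0.8 -2. ]
 [-0.1 -0.3]
 [-0.2 -0.2]
 [-2.8 -0.4]
 [ 0.2  0.1]
 [-0.1 -0.4]
 [-0.9 -0.1]
 [ 0.2 -0.6]
 [-0.3 -0.3]
 [-1.7 -0.6]
 [-1.6 -0.8]]
[[501.65855452  -1.99507484 154.        ]
 [565.99569606 -29.57644933 160.        ]]
```

```bash
python3 - <<'E'
from h import *
import station; print([n for n in dir(station) if not n.startswith('_')])
try: print(grasp_offset)
except Exception as e: print(e)
p=np.load("p0.npy"); yaw=90+np.degrees(p[2])
q=c2w(p,[[15,0,290]])[0]
print(q,yaw,solve_ik(q,[180,0,yaw]))
t0=get_obs()["t"]
goto(q,[180,0,yaw]); o=get_obs(); print(o["t"]-t0,o["tcp_pos"],o["ee_rot"],o["wrist_force"])
im=get_image("wrist"); cv2.imwrite("pics/w1.png",im[:,:,::-1]); np.save("w1.npy",np.r_[o["tcp_pos"],o["ee_rot"]])
for n in ["lever","handle","loop","keeper","loop_bar","handle_end","clamp_knob"]:
    r=spot_in(n,"wrist"); print(n,[(round(q["score"],2),[round(v) for v in q["extent"]]) for q in r[:2]])
print(get_obs()["t"])
E
```

```text
['Unreachable', 'get_calibration', 'get_image', 'get_obs', 'goto', 'grasp_offset', 'grip', 'move_j', 'move_l', 'regions_of', 'sign_off', 'solve_ik', 'spot_in', 'wait']
18.700000000000003
[515.44508485  -7.90536938 290.        ] 66.79515473891291 [-8.68292111e+00 -3.65063311e+00  1.03243272e+02 -2.54444375e-14
  8.04073614e+01 -7.54780759e+01]
2.25 [515.48786276  -8.66151502 289.86369376] [-1.79994162e+02  2.09113933e-02  6.67217740e+01] [-0.43754235  0.03826942  0.68626342]
lever []
handle [(0.83, [313, 141, 39, 64])]
loop [(0.85, [312, 216, 50, 111])]
keeper [(0.62, [314, 262, 16, 32])]
loop_bar [(0.58, [315, 216, 52, 114]), (0.24, [25, 152, 50, 23])]
handle_end [(0.79, [313, 143, 38, 64]), (0.63, [314, 143, 373, 286])]
clamp_knob [(0.6, [438, 110, 36, 40]), (0.18, [314, 142, 39, 63])]
4.45
```

View pics/w1.png

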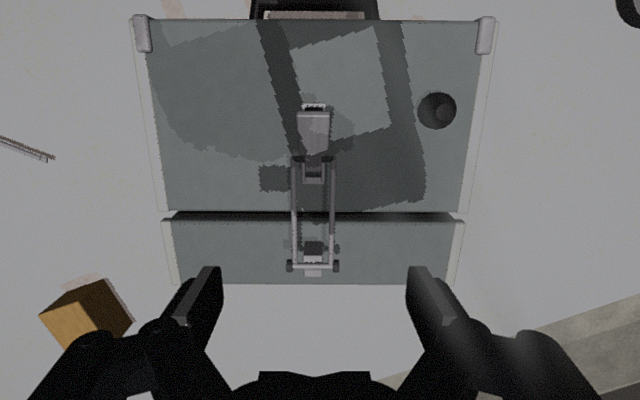

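```bash
python3 - <<'E'
import cv2
a=cv2.imread("pics/w1.png")
cv2.imwrite("pics/w1z.png",cv2.resize(a[90:290,260:370],None,fx=3,fy=3,interpolation=cv2.INTER_CUBIC))
cv2.imwrite("pics/w1y.png",cv2.resize(a[0:300,120:510],None,fx=2,fy=2,interpolation=cv2.INTER_CUBIC))
E
```

```text
(no output)
```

View pics/w1z.png

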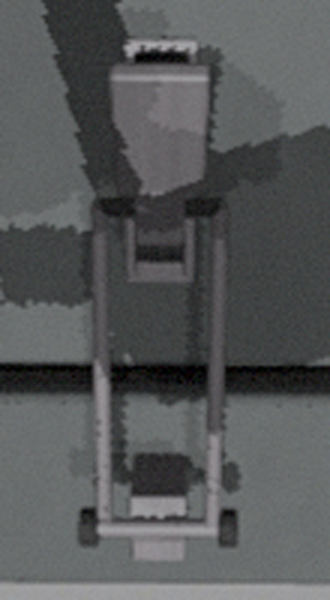

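View pics/w1y.png

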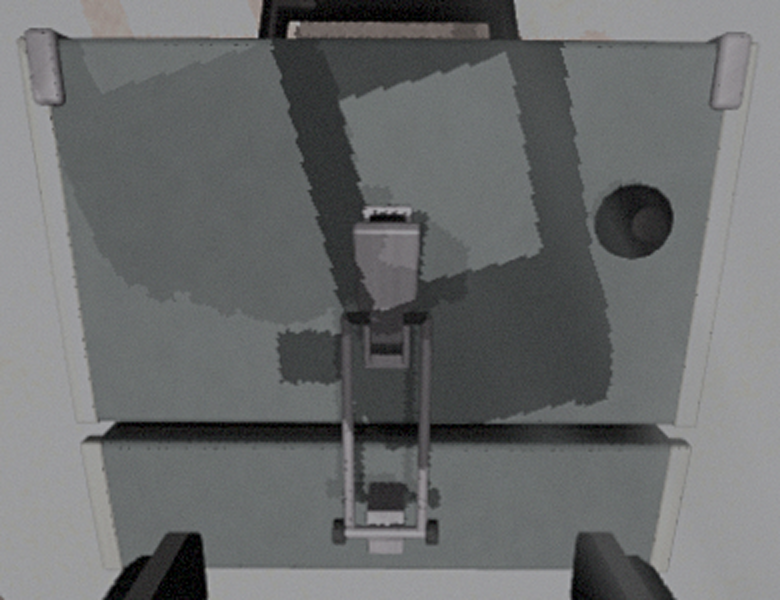

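```bash
cat > fit.py <<'E'
from h import *
T=np.array([[213,37],[566,175],[80,335],[440,480],[176,128],[522,268]])/4+[240,120]
S=np.array([[90,335],[485,437],[208,80],[560,158],[138,245],[515,340]])/3.7+[220,150]
PT=[[135,150,128],[135,-150,128],[-125,150,130],[-125,-150,130],[50,150,130],[50,-150,130]]
PS=[[135,-150,128],[135,150,128],[-125,-150,130],[-125,150,130],[50,-150,130],[50,150,130]]
W=np.array([[159,210.5],[468,212.5],[130,19],[498.5,21.5],[174,284],[452.5,285],[289.3,265.7],[336,265.7]])
w=np.load("w1.npy"); o=dict(tcp_pos=w[:3],ee_rot=w[3:])
ct,cs,cw=[get_calibration(c) for c in("top","scene","wrist")]
def f(p,a=1):
    bx=p[3]; PW=[[48,-150,130],[48,150,130],[-125,-150,130],[-125,150,130],[135,-150,126.8],[135,150,126.8],[bx,-21.5,162],[bx,21.5,162]]
    rw=proj("wrist",c2w(p,PW),obs=o,cal=cw)-W
    rt=proj("top",c2w(p,PT),cal=ct)-T; rs=proj("scene",c2w(p,PS),cal=cs)-S
    return np.r_[rw.ravel(),a*rt.ravel(),a*rs.ravel()]
for a in (0,1.):
    r=least_squares(f,[500,0,-.4,98],args=(a,),loss="soft_l1",x_scale=[10,10,.1,10]); p=r.x; print(a,p); print(f(p).reshape(-1,2).round(1)[:8].tolist())
    if a==0: np.save("p1.npy",p)
    # lever: triangulate handle top edge
p=np.load("p1.npy")
for th in np.arange(.2,1.5,.1):
    d=np.array([-np.sin(th),0,np.cos(th)]);n=np.array([np.cos(th),0,np.sin(th)]); P=np.array([0,0,154])
    print(round(th,1),proj("wrist",c2w(p,[P+66*d+3*n,P+66*d-3*n,P+16*d]),obs=o,cal=cw).round(0).tolist(),proj("top",c2w(p,[P+66*d]),cal=ct).round(1).tolist(),proj("scene",c2w(p,[P+66*d]),cal=cs).round(1).tolist())
print(proj("wrist",c2w(p,[P]),obs=o,cal=cw))
E
python3 fit.py
```

```text
0 [ 4.98827183e+02 -3.15963036e+00 -4.10628308e-01  9.01973838e+01]
[[4.5, 0.8], [-5.4, 0.4], [4.1, -1.9], [-4.8, -2.5], [2.5, 0.2], [-3.5, 0.7], [0.7, -0.1], [-0.6, 0.1]]
1.0 [ 4.99504276e+02 -2.77448149e+00 -4.10732071e-01  8.97334445e+01]
[[5.2, 1.2], [-4.9, 0.8], [4.9, -1.3], [-4.2, -1.9], [3.1, 0.6], [-3.0, 1.0], [1.4, -0.1], [0.0, 0.1]]
0.2 [[313.0, 179.0], [313.0, 170.0], [313.0, 171.0]] [[317.8, 186.4]] [[310.9, 190.9]]
0.3 [[313.0, 169.0], [313.0, 160.0], [313.0, 170.0]] [[316.9, 188.5]] [[311.6, 189.5]]
0.4 [[313.0, 159.0], [313.0, 150.0], [313.0, 168.0]] [[316.1, 190.5]] [[312.3, 188.3]]
0.5 [[313.0, 150.0], [313.0, 141.0], [313.0, 166.0]] [[315.4, 192.5]] [[312.9, 187.3]]
0.6 [[313.0, 140.0], [313.0, 132.0], [313.0, 164.0]] [[314.7, 194.4]] [[313.5, 186.5]]
0.7 [[313.0, 132.0], [313.0, 124.0], [313.0, 162.0]] [[314.1, 196.1]] [[314.1, 186.0]]
0.8 [[313.0, 123.0], [313.0, 117.0], [313.0, 161.0]] [[313.5, 197.7]] [[314.7, 185.7]]
0.9 [[313.0, 116.0], [313.0, 110.0], [313.0, 159.0]] [[313.0, 199.2]] [[315.1, 185.6]]
1.0 [[313.0, 110.0], [313.0, 105.0], [313.0, 158.0]] [[312.6, 200.5]] [[315.5, 185.8]]
1.1 [[313.0, 104.0], [313.0, 100.0], [313.0, 156.0]] [[312.2, 201.6]] [[315.9, 186.2]]
1.2 [[313.0, 100.0], [313.0, 97.0], [313.0, 155.0]] [[312.0, 202.6]] [[316.2, 186.8]]
1.3 [[313.0, 96.0], [313.0, 94.0], [313.0, 154.0]] [[311.8, 203.3]] [[316.4, 187.6]]
1.4 [[313.0, 94.0], [313.0, 92.0], [313.0, 154.0]] [[311.7, 203.9]] [[316.6, 188.6]]
[[313.11350313 170.80891705]]
```

```bash
cat >> h.py <<'E'
P=None
def setp():
    global P,C,S,ORI
    P=np.load("p1.npy"); C,S=np.cos(P[2]),np.sin(P[2]); ORI=[180,0,90+np.degrees(P[2])]
try: setp()
except Exception: pass
def w2c(v): d=np.array(v)-[P[0],P[1],0]; return np.array([C*d[0]+S*d[1],-S*d[0]+C*d[1],d[2]])
def fc(o=None):
    f=(o or get_obs())["wrist_force"]; return np.array([C*f[0]+S*f[1],-S*f[0]+C*f[1],f[2]])
def ml(c,speed=100,ori=None): move_l(c2w(P,[c])[0],ori,speed=speed)
def st(tag=""):
    o=get_obs(); print(tag,"t%.2f"%o["t"],"tcp",w2c(o["tcp_pos"]).round(2),"F",fc(o).round(2),"w%.1f"%o["grip_width"])
    return o
E
python3 - <<'E'
from h import *
st()
ml([90.2,0,200],150,ORI); st()
o=get_obs(); im=get_image("wrist"); cv2.imwrite("pics/w2.png",im[:,:,::-1]); np.save("w2.npy",np.r_[o["tcp_pos"],o["ee_rot"]])
print(proj("wrist",c2w(P,[[90.2,-21.5,162],[90.2,21.5,162]]),obs=o))
r=spot_in("loop_bar","wrist"); print(r[:2])
E
python3 -c "
import cv2
a=cv2.imread('pics/w2.png'); cv2.imwrite('pics/w2z.png',cv2.resize(a[150:350,160:480],None,fx=2.5,fy=2.5,interpolation=cv2.INTER_CUBIC))"
```

```text
t4.45 tcp [ 17.24   2.07 289.95] F [ 0.22 -0.69  0.07] w85.0
 t5.38 tcp [9.0340e+01 1.8000e-01 2.0065e+02] F [-0.12 -0.45 -0.61] w85.4
[[279.52757006 235.42437136]
 [349.59101268 235.50827761]]
[{'extent': [315.2, 147.8, 82.6, 195.5], 'score': 0.77}, {'extent': [317.3, 229.8, 25.0, 50.4], 'score': 0.16}]
```

View pics/w2z.png

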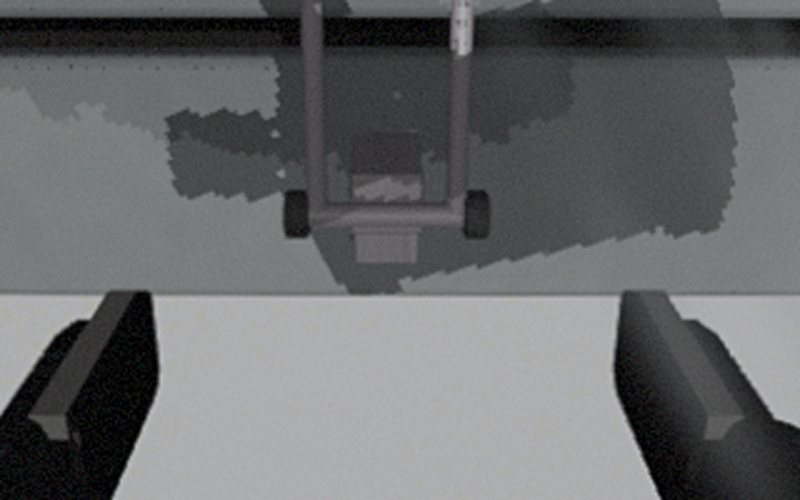

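```bash
python3 - <<'E'
from h import *
ml([90.2,0,151],90); st("down")
grip(54,25); st("54")
grip(44,25); st("grip")
wait(0.2); st()
E
```

```text
down t6.17 tcp [9.0340e+01 1.0000e-02 1.5099e+02] F [ 0.8  -0.59  1.11] w85.6
54 t6.58 tcp [9.0400e+01 5.0000e-02 1.5139e+02] F [-0.49 -0.08 -0.63] w53.9
grip t6.80 tcp [9.0390e+01 5.0000e-02 1.5148e+02] F [-0.69 -0.08  2.61] w49.0
 t7.00 tcp [9.0390e+01 4.0000e-02 1.5144e+02] F [-1.28 -0.61  3.91] w48.9
```

```bash
python3 - <<'E'
from h import *
ml([90.3,0,154.5],40); b=fc(st("lift"))
ml([98,0,155],60); st()
ml([103,0,155],60); st()
x=103
while x<112:
    x+=.6; ml([x,0,155],30); wait(.05); f=fc(); 
    o=st("%.1f"%x)
    if f[0]-b[0]<-9: break
E
```

```text
lift t7.25 tcp [9.0260e+01 1.0000e-01 1.5415e+02] F [ 0.9   0.3  -1.78] w49.1
 t7.53 tcp [9.4550e+01 4.0000e-02 1.5288e+02] F [-4.55  0.12  0.05] w48.8
 t7.78 tcp [1.0052e+02 2.0000e-02 1.5347e+02] F [-3.85  0.35  1.16] w49.3
103.6 t8.07 tcp [1.0386e+02 5.0000e-02 1.5515e+02] F [-2.81  0.28  0.69] w48.8
104.2 t8.38 tcp [1.0484e+02 2.0000e-02 1.5534e+02] F [-1.48  1.21  1.  ] w49.1
104.8 t8.68 tcp [1.0516e+02 1.0000e-02 1.5520e+02] F [-1.69  0.65  0.43] w49.1
105.4 t8.97 tcp [1.0545e+02 2.0000e-02 1.5500e+02] F [-2.2   0.23  0.75] w49.0
106.0 t9.28 tcp [1.0607e+02 1.0000e-02 1.5502e+02] F [-1.9   0.21  0.54] w49.5
106.6 t9.57 tcp [ 1.0671e+02 -1.0000e-02  1.5500e+02] F [-1.47  0.27 -0.22] w49.1
107.2 t9.88 tcp [1.0673e+02 1.0000e-02 1.5478e+02] F [-3.63  1.01  0.85] w49.0
107.8 t10.18 tcp [ 1.0675e+02 -4.0000e-02  1.5448e+02] F [-4.75  0.04 -0.05] w49.0
108.4 t10.47 tcp [1.0674e+02 1.0000e-02 1.5422e+02] F [-5.53  0.33  1.69] w49.0
109.0 t10.78 tcp [106.74  -0.   153.95] F [-6.8   0.62  0.45] w49.3
109.6 t11.07 tcp [106.74  -0.   153.69] F [-7.69  2.41  1.5 ] w49.3
110.2 t11.38 tcp [106.72  -0.   153.44] F [-9.3   0.87  0.94] w48.9
```

```bash
python3 - <<'E'
from h import *
off=10.8
b=None
for i,z in enumerate([165,162,159,156,153,150.5,148.5]):
    x=3.76+np.sqrt(101.5**2-(169.5-z)**2)
    ml([x,0,z-off],40); wait(.05); o=st("z%.1f x%.1f"%(z,x)); f=fc(o)
    if i==0: wait(.1); b=fc(get_obs())
    elif f[2]-b[2]>6 or abs(f[0])>9: print("STOP"); break
E
```

```text
z165.0 x105.2 t11.70 tcp [1.0621e+02 3.0000e-02 1.5495e+02] F [0.24 1.19 0.5 ] w49.2
z162.0 x105.0 t12.10 tcp [ 1.0606e+02 -3.0000e-02  1.5157e+02] F [ 2.3  -1.01  0.83] w48.9
z159.0 x104.7 t12.40 tcp [ 1.0503e+02 -4.0000e-02  1.4822e+02] F [3.39 0.43 0.93] w49.0
z156.0 x104.4 t12.70 tcp [104.14  -0.   144.96] F [1.47 0.4  0.22] w48.8
z153.0 x103.9 t13.00 tcp [ 1.0355e+02 -3.0000e-02  1.4187e+02] F [ 2.25  0.92 -1.01] w49.5
z150.5 x103.5 t13.30 tcp [103.16  -0.   139.48] F [ 0.46 -0.17  1.32] w49.1
z148.5 x103.1 t13.60 tcp [1.0282e+02 1.0000e-02 1.3753e+02] F [-0.21  0.74  0.56] w49.2
```

```bash
python3 - <<'E'
from h import *
ml([102.8,0,135.6],40); wait(.05); st("low")
ml([99,0,135.6],40); st()
x=99
while x>94:
    x-=.8; ml([x,0,135.6],40); wait(.05); o=st("%.1f"%x)
    if fc(o)[0]>5: break
o=get_obs(); im=get_image("wrist"); cv2.imwrite("pics/w3.png",im[:,:,::-1])
a=im[:,:,::-1]; cv2.imwrite('pics/w3z.png',cv2.resize(a[100:340,160:480],None,fx=2.5,fy=2.5,interpolation=cv2.INTER_CUBIC))
E
```

```text
low t13.90 tcp [1.0253e+02 1.0000e-02 1.3541e+02] F [-0.16  0.86  1.33] w48.9
 t14.15 tcp [ 99.48   0.   136.02] F [2.38 0.19 0.89] w49.2
98.2 t14.45 tcp [9.7940e+01 3.0000e-02 1.3551e+02] F [3.19 1.19 0.81] w49.2
97.4 t14.75 tcp [ 9.7090e+01 -2.0000e-02  1.3546e+02] F [ 1.53 -0.03  0.66] w49.2
96.6 t15.05 tcp [9.6400e+01 3.0000e-02 1.3556e+02] F [1.55 0.74 0.87] w49.1
95.8 t15.35 tcp [9.5610e+01 1.0000e-02 1.3553e+02] F [ 1.37 -0.32  1.03] w49.3
95.0 t15.65 tcp [ 94.83  -0.   135.52] F [1.33 0.06 0.55] w49.2
94.2 t15.95 tcp [9.3990e+01 2.0000e-02 1.3552e+02] F [2.8  0.11 0.53] w49.2
93.4 t16.25 tcp [ 93.83   0.   135.63] F [ 3.85 -0.2  -2.14] w49.1
```

View pics/w3z.png

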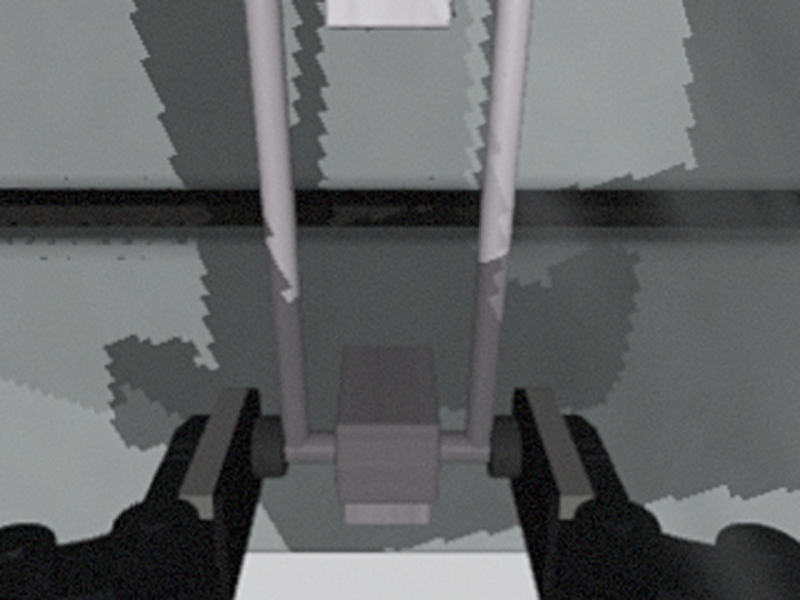

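```bash
python3 - <<'E'
from h import *
ml([94.2,0,135.4],30); st()
grip(85); st("open")
ml([94,0,245],150); st("up")
o=get_obs(); im=get_image("wrist"); cv2.imwrite("pics/w4.png",im[:,:,::-1])
a=im[:,:,::-1]; cv2.imwrite('pics/w4z.png',cv2.resize(a[0:300,200:440],None,fx=2,fy=2,interpolation=cv2.INTER_CUBIC))
E
```

```text
t16.55 tcp [9.385e+01 1.000e-02 1.355e+02] F [1.41 0.3  1.38] w49.0
open t17.00 tcp [ 9.3830e+01 -1.1000e-01  1.3513e+02] F [ 0.22  0.09 -0.18] w84.7
up t17.88 tcp [ 9.3230e+01 -1.8000e-01  2.4375e+02] F [-0.49 -0.29 -1.02] w85.0
```

View pics/w4z.png

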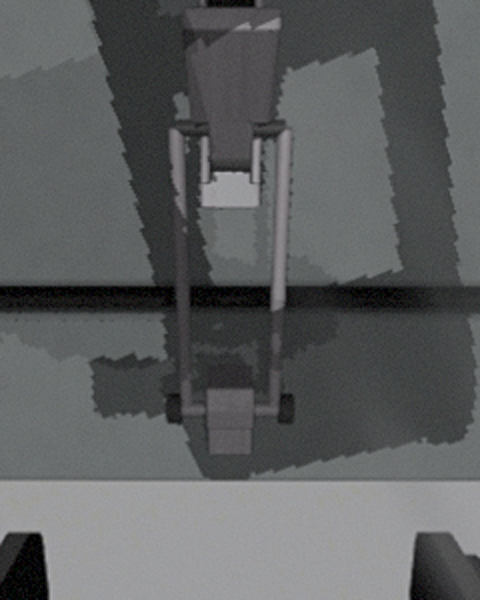

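```bash
python3 - <<'E'
from h import *
o=st()
for th in (.3,.4,.5,.6):
    d=np.array([-np.sin(th),0,np.cos(th)]);n=np.array([np.cos(th),0,np.sin(th)]); Q=np.array([0,0,154])
    print(th,proj("wrist",c2w(P,[Q+66*d+3*n,Q+66*d-3*n,Q+16*d]),obs=o).round(1).tolist())
print(proj("wrist",c2w(P,[[94,-21.5,145],[94,21.5,145]]),obs=o))
ml([4,0,245],150); grip(0); st("closed")
ml([4,0,205],100); st("at start")
E
```

```text
t17.93 tcp [ 9.2960e+01 -2.3000e-01  2.4326e+02] F [-0.95 -0.02 -1.1 ] w85.0
0.3 [[315.8, 33.8], [315.8, 20.9], [315.5, 68.3]]
0.4 [[315.8, 19.6], [315.8, 7.5], [315.5, 65.8]]
0.5 [[315.8, 6.3], [315.8, -4.7], [315.5, 63.4]]
0.6 [[315.8, -5.8], [315.8, -15.5], [315.5, 61.1]]
[[287.93972094 205.19308825]
 [342.40814995 205.26438909]]
closed t19.45 tcp [  3.98  -0.   244.98] F [-0.31 -0.52  0.15] w-0.0
at start t20.00 tcp [ 3.9400e+00 -3.0000e-02  2.0482e+02] F [ 0.22 -0.21  0.3 ] w0.3
```

```bash
python3 - <<'E'
from h import *
rho=57
def tgt(th): return [-rho*np.sin(th)+3*np.cos(th)+11,0,154+rho*np.cos(th)+3*np.sin(th)]
for th in np.arange(.4,1.56,.1):
    ml(tgt(th),45); o=get_obs(); f=fc(o); a=w2c(o["tcp_pos"])
    v=np.array([a[0]-11,a[2]-154]); r=np.hypot(*v); ang=np.arctan2(-v[0],v[1])+np.arcsin(3/r)
    print("cmd%.2f"%th,"t%.2f"%o["t"],a.round(1),"F",f.round(1),"ang~%.3f r%.1f"%(ang,r))
    if np.linalg.norm(f)>18: print("STOP");break
E
```

```text
cmd0.40 t20.43 [-8.400e+00  1.000e-01  2.082e+02] F [ 0.6 -0.1  0.9] ang~0.396 r57.6
cmd0.50 t20.71 [-1.350e+01  1.000e-01  2.057e+02] F [ 1.2 -0.2  1.2] ang~0.495 r57.3
cmd0.60 t20.98 [-1.800e+01  1.000e-01  2.034e+02] F [ 2.6 -0.2  3.5] ang~0.582 r57.3
cmd0.70 t21.26 [-2.310e+01  2.000e-01  2.001e+02] F [ 1.7 -0.3  4.5] ang~0.690 r57.4
cmd0.80 t21.53 [-27.8   0.2 196.2] F [ 1.5 -0.   5.2] ang~0.796 r57.3
cmd0.90 t21.81 [-31.8   0.2 191.9] F [2.3 1.2 4.5] ang~0.898 r57.2
cmd1.00 t22.08 [-35.5   0.2 187.2] F [1.9 0.9 3.9] ang~1.004 r57.1
cmd1.10 t22.36 [-3.870e+01  1.000e-01  1.821e+02] F [2.3 1.4 1.5] ang~1.109 r57.1
cmd1.20 t22.63 [-4.160e+01 -1.000e-01  1.768e+02] F [1.2 1.5 1.2] ang~1.213 r57.3
cmd1.30 t22.91 [-44.1  -0.4 171.2] F [ 0.2 -0.3  0.9] ang~1.321 r57.7
cmd1.40 t23.18 [-45.7  -0.4 165.6] F [-0.5  0.7  0. ] ang~1.421 r57.9
cmd1.50 t23.46 [-46.3  -0.2 160.3] F [ 0.4  0.4 -0.4] ang~1.514 r57.7
```

```bash
python3 - <<'E'
from h import *
st()
o=get_obs(); im=get_image("wrist"); cv2.imwrite("pics/w5.png",im[:,:,::-1])
im2=get_image("scene")[:,:,::-1]
a=cv2.resize(im2[170:270,240:380],None,fx=4,fy=4,interpolation=cv2.INTER_CUBIC); cv2.imwrite("pics/s5.png",a)
E
```

```text
t23.46 tcp [-46.31  -0.18 160.27] F [ 0.39  0.41 -0.38] w-0.2
```

View pics/w5.png

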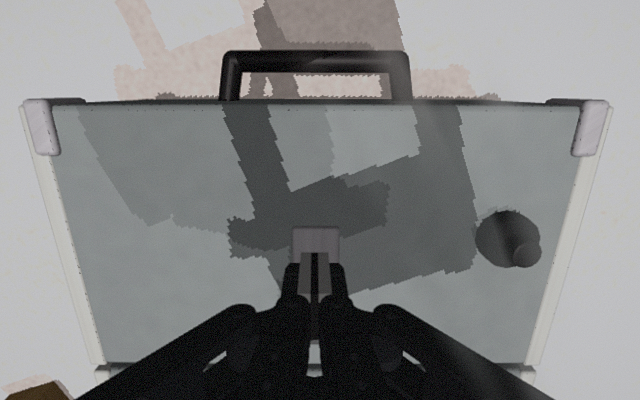

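View pics/s5.png

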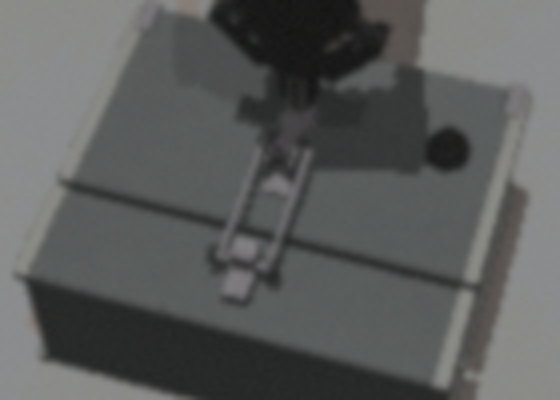

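```bash
python3 - <<'E'
from h import *
ml([-46.3,0,164],60); ml([-60,0,164],80); ml([-60,0,160.5],40); wait(.1); st()
b=np.mean([fc()[2] for _ in range(3)])
z=160.5; last=None
for i in range(60):
    z-=.6; ml([-60,0,z],30); o=get_obs(); f=fc(o); a=w2c(o["tcp_pos"])
    print("cmd%.1f"%z,"t%.2f"%o["t"],a.round(2),f.round(1))
    if f[2]>13: break
E
```

```text
t24.48 tcp [-5.9890e+01 -1.0000e-02  1.6041e+02] F [-0.09  0.36 -0.35] w-0.3
cmd159.9 t24.73 [-59.94   0.   159.89] [ 0.6 -0.1 -0.4]
cmd159.3 t24.98 [-6.0030e+01 -1.0000e-02  1.5926e+02] [-0.4 -0.6 -0.6]
cmd158.7 t25.23 [-6.0050e+01 -3.0000e-02  1.5863e+02] [0.2 0.4 0.2]
cmd158.1 t25.48 [-6.0040e+01 -2.0000e-02  1.5805e+02] [-0.1 -0.3 -0.5]
cmd157.5 t25.73 [-6.0060e+01 -3.0000e-02  1.5743e+02] [ 0.4 -0.3 -0.1]
cmd156.9 t25.98 [-6.0050e+01 -2.0000e-02  1.5684e+02] [ 0.   0.6 -0. ]
cmd156.3 t26.23 [-6.0050e+01 -1.0000e-02  1.5624e+02] [ 0.  -1.   0.7]
cmd155.7 t26.48 [-60.02   0.   155.68] [ 0.1  0.3 -0.5]
cmd155.1 t26.73 [-5.9950e+01  3.0000e-02  1.5547e+02] [-1.2 -1.1  3.3]
cmd154.5 t26.98 [-5.9930e+01  5.0000e-02  1.5538e+02] [-2.6 -1.4  7.5]
cmd153.9 t27.23 [-5.9890e+01  5.0000e-02  1.5532e+02] [-3.9 -1.5  9.6]
cmd153.3 t27.48 [-5.9900e+01  7.0000e-02  1.5527e+02] [-6.3 -1.6 12.8]
cmd152.7 t27.73 [-5.9870e+01  7.0000e-02  1.5521e+02] [-6.7 -2.  16.4]
```

```bash
python3 - <<'E'
from h import *
z=152.7
for i in range(6):
    z-=.35; ml([-60.5,0,z],30); wait(.1); fs=[]
    for _ in range(4): wait(.03); fs.append(fc())
    f=np.mean(fs,0); print("cmd%.2f"%z,f.round(1),np.linalg.norm(f).round(1)); st()
    if f[2]>19.3: break
wait(.5); st("hold")
ml([-60,0,158],30); st(); ml([-60,0,260],150); st("up")
ml([20,0,290],150)
o=st("view"); im=get_image("wrist"); cv2.imwrite("pics/w6.png",im[:,:,::-1])
im2=get_image("scene")[:,:,::-1]
cv2.imwrite("pics/s6.png",cv2.resize(im2[160:280,240:380],None,fx=4,fy=4,interpolation=cv2.INTER_CUBIC))
for th in (1.45,1.55,1.6,1.65):
    d=np.array([-np.sin(th),0,np.cos(th)]);n=np.array([np.cos(th),0,np.sin(th)]); Q=np.array([0,0,154])
    print(th,proj("wrist",c2w(P,[Q+66*d+3*n,Q+16*d]),obs=o).round(1).tolist())
E
```

```text
cmd152.35 [-6.4 -2.1 16.3] 17.7
 t28.22 tcp [-5.9870e+01  9.0000e-02  1.5522e+02] F [-6.47 -1.99 16.4 ] w-0.0
cmd152.00 [-7.3 -2.7 18.2] 19.8
 t28.70 tcp [-5.9860e+01  1.0000e-01  1.5521e+02] F [-6.99 -2.92 18.56] w0.1
cmd151.65 [-7.8 -2.9 19.1] 20.8
 t29.18 tcp [-5.9890e+01  1.1000e-01  1.5514e+02] F [-8.19 -2.87 19.29] w-0.0
cmd151.30 [-9.2 -2.9 21.5] 23.5
 t29.67 tcp [-5.9850e+01  1.0000e-01  1.5514e+02] F [-9.21 -2.35 21.71] w0.2
hold t30.17 tcp [-5.9850e+01  1.2000e-01  1.5513e+02] F [-8.62 -3.33 21.63] w-0.0
 t30.54 tcp [-6.0130e+01 -5.0000e-02  1.5756e+02] F [-0.27  0.21  0.58] w-0.1
up t31.38 tcp [-6.0730e+01 -2.2000e-01  2.5878e+02] F [ 1.28 -0.82 -0.07] w0.2
view t32.09 tcp [ 1.9100e+01 -1.6000e-01  2.8884e+02] F [-0.48 -0.27 -0.81] w0.1
1.45 [[315.2, 91.2], [315.1, 152.0]]
1.55 [[315.2, 90.2], [315.1, 151.5]]
1.6 [[315.2, 90.1], [315.1, 151.4]]
1.65 [[315.2, 90.1], [315.1, 151.3]]
```

View pics/w6.png

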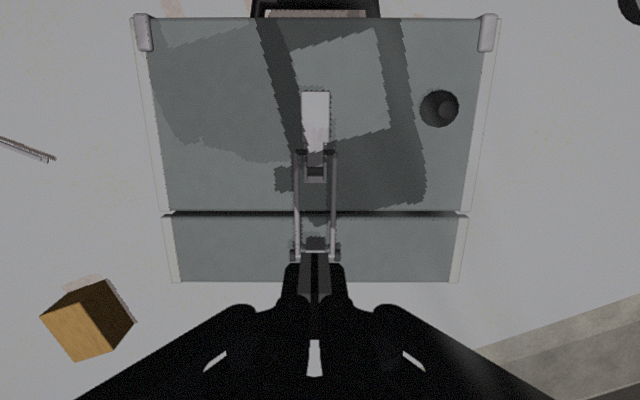

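View pics/s6.png

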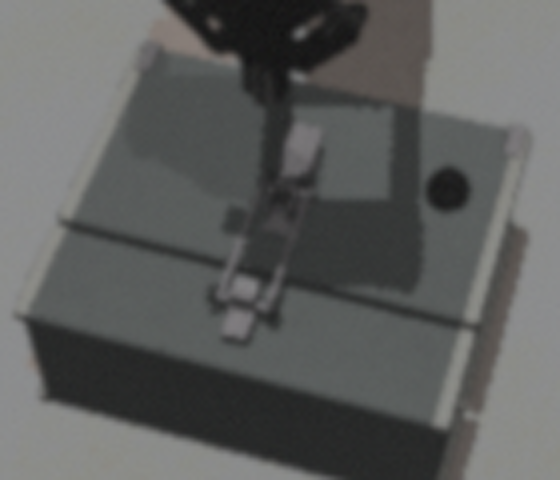

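```bash
python3 - <<'E'
from h import *
ml([-60,0,330],150); st()
o=get_obs(); im=get_image("wrist")[:,:,::-1]; cv2.imwrite("pics/w7.png",im)
print(proj("wrist",c2w(P,[[-66,0,156],[48,-150,130],[52,-150,130],[57,-150,130]]),obs=o).round(1).tolist())
E
```

```text
t32.94 tcp [-5.9920e+01 -1.0000e-02  3.2982e+02] F [-0.3   0.09 -0.  ] w-0.2
[[314.8, 172.9], [189.5, 260.4], [189.9, 263.3], [190.4, 267.0]]
```

View pics/w7.png

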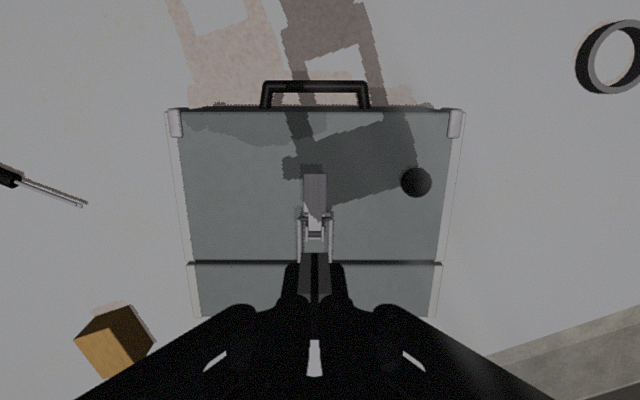

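The handle lies flat, with its end at about (314,174). The seam between case and lid is a thin line at row 262. The clamp knob, tape, carton and screwdriver are where they were.

```bash
python3 - <<'E'
from h import *
sign_off(); st()
E
```

```text
the job is handed in; nothing more can be done
the job is handed in; nothing more can be done
```

The latch is closed with the lid drawn shut, and I handed the job in at about 33 s of the 54 s allowed.

- **Hooking the loop:** I pinched the loop by its knobs, lifted it and drew it toward the lid until it came up taut (about 9 N at most). I then backed off about 1.5 mm, lowered it past the nose with no contact force beyond noise, and slid it back until it touched the keeper's bearing face (about 4 N). After I let go, a wrist picture showed the bar still behind the keeper.
- **Closing the lever:** I swung the lever over with the closed fingertips, feeling up to about 5.5 N, which dropped to nothing past dead centre. The rest felt to be at about 1.60 rad. The final push, held 0.5 s, was about 21.6 N straight down. With sideways drag of about 9 N, the total was about 23.5 N, under the 30 N limit.
- **Last checks:** With the hand lifted clear, the pictures showed the handle flat and the seam between case and lid narrowed to a thin line. The clamp knob, tape, carton and screwdriver looked unmoved.
- **Small mismatch:** My fit of the case's side edges was about 4–5 px too narrow on each side, evenly left and right. The latch itself lined up to within about 1 px.

I had no direct reading of the lid angle. That it is shut rests on the pictures and on feeling the lever go past dead centre.

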